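# Clip the sample slides on the inspection stage, then drop the stick batch

### The job

Release the next batch of lolly sticks: push both sample slides fully home, each into a bay of its own on the inspection stage, so that the sprung clip rides up and snaps down behind the slide's ridge, and put every stick bundle there is into the hopper. Only when all of that is done, pull the red latch so that the hopper's floor swings open and the bundles drop into the tray below. Leave the other things on the benches where they are.

Things in the scene. Friction and masses are not known exactly. Their poses are not given: they have to be found in the camera images.
- riser: grey over-shelf on four legs that straddles the stick fixture; top plate 290 (x) x 470 (y) mm, upper face 150 mm above the bench, with a 3 mm thick rim standing 5 mm above it all round. Origin at bench level under its centre; fixed during a run. The stage, the slides and the bundles start on its top
- stage: dark flat inspection stage, 142 x 146 x 8 mm, lying fixed on the riser; origin on its underside, z up. Slides go in along +x from its -x edge (x = -80 mm). At x = 0 an 8 mm crossbar on three posts spans it, 22 to 30 mm above the upper face. Two bays at y = +35 (bay_1) and -35 mm (bay_2), 49 mm wide between 6 mm high rails, flared to 57 mm at the entry (x = -58); end stop at x = +51.5 mm
- bay_1 (a point): on the stage's upper face in bay 1 (+y side): where a slide's origin lies when the slide is fully home; axes as the stage's. A slide is entered by laying it flat on the stage about 58 mm behind (-x of) this point, nose just short of the crossbar, and pushing it +x to the stop
- bay_2 (a point): the same for bay 2 (-y side)
- clip_1 (a joint): sprung steel leaf of bay 1, hinged under the crossbar, its free end 30 mm beyond it pressing down on the bay's centre line, rad: 0 = down in an empty bay, about 0.12 = resting on the flat of a slide (also when snapped down behind the ridge), about 0.3 = riding on top of the ridge. Pushing a slide through takes roughly 10 to 20 N
- clip_2 (a joint): the same for bay 2
- slide_1: sample slide with a blue fin: white plate 100 (x) x 44 (y) x 6 mm, origin at the centre of its underside, nose at +x. Near the nose a grey cross ridge (top 11 mm above the underside, ramped in front, upright back face at x = +37 mm). At the rear an upright grip fin centred at x = -36 mm: 24 mm long (x), 10 mm thick (y), top 40 mm above the underside. About 60 g
- slide_2: sample slide like slide_1 but with an orange fin
- bundle_1: bundle of lolly sticks in two red rubber bands, 35 (x) x 117 (y) x 14 mm, origin at the centre of its underside, long side along its y; 22 g. May be absent
- bundle_2: bundle of lolly sticks in two blue rubber bands, 35 (x) x 117 (y) x 17 mm, otherwise like bundle_1. May be absent
- bundle_3: bundle of lolly sticks with red bands, same as bundle_1. May be absent
- hopper: metal drop-bottom hopper on the bench to the right, fixed during a run; origin at bench level under its centre, z up. Open top: inside 102 (x) x 154 (y) mm, rim 167 mm above the bench, floor 105 mm above the bench; below it stands a blue tray. The latch is on its -x side, which faces away from the riser. A tall white crate (0.36 m) stands on the bench behind, its near corner at about x = 0.61, y = -0.19 in the world
- hopper_in (a point): centre of the upper face of the hopper's closed floor; axes as the hopper's, whose long side is y
- tray_in (a point): centre of the inner floor of the blue tray under the hopper, axes as the hopper's; the tray is 130 (x) x 144 (y) mm inside with 44 mm walls
- hopper_floor (a joint): hinged floor of the hopper, rad: 0 = shut, 1.25 = hanging fully open. It falls open by itself once the latch bolt is withdrawn and cannot be shut again from above
- latch_bolt (a joint): sliding latch bolt that carries the floor's free edge, m: 0 = shut, 0.026 = fully pulled; the floor comes free at about 0.010. It slides with about 3 N friction in the hopper's -x direction and stays where it is left
- latch_grip (a point): point inside the red block handle on the latch bolt, 3 mm above the block's centre; block 14 (x) x 26 (y) x 36 mm, top 166 mm above the bench, 43 mm clear in front of the hopper wall; axes as the hopper's. Moves with the bolt
- nail_brush: purple nail brush on the riser, 30 x 86 x 22 mm, bystander
- mould_cup_3: grey metal lolly mould standing upside down on the bench at the far right, 38 x 64 x 95 mm, bystander
- marker: white marker pen on the riser behind the stage, 17 x 135 x 16 mm, bystander

How it is judged:
By the outcome, as a careful person would: the job done as asked, in the order asked, and still so for the second after the job is handed in, with the robot touching nothing.
Of bundle_1, bundle_2, bundle_3 only 2 to 3 are there at a start; the rules pass over those that are not, and their reading is None.
At some moment in a run one of slide_1, slide_2, bundle_1, bundle_2, bundle_3 may be knocked a few centimetres aside while the robot is not near it.
Once in a run the grip may slacken for a moment while it holds something.
It also fails if it takes over 210 s, if anything falls off the work surface, if the arm or the gripper's body presses on something with over 40 N, if the wrist force passes 120 N, or if a joint passes its speed limit or range.

### The arm

A 6-joint arm with a two-finger parallel gripper is mounted at the origin on a cart in front of the work surface, level with it; the furniture and walls round the work are solid. World frame = base frame: x ahead of the robot, y to its left, z up, the work surface at z = 0. Lengths are in m, angles in rad, forces in N, time in s.
With the tool pointing down it reaches from about 0.275 to 0.825 m from the base axis. Payload 4.9 kg.
Tool frame: the origin (TCP) lies midway between the tips of the shut fingers; the grasp point (between the pads) lies 19 mm behind it (bot.grip_depth is the distance from the TCP to the grasp point, in m); z points along the fingers, y is the line along which they close (so a half turn about z gives the same grasp; the last joint's range is limited). The gripper opens to 85 mm and grips with 20 to 120 N. Pads are 22 mm wide; open, the fingers measure 114 mm over their backs; the gripper's body (76 mm by 85 mm) begins 54 mm behind the grasp point. The pads swing forward as they close: fully open they stand 13 mm farther back than shut.
Start: joints at [-1.383, 0.326, -0.193, 1.052, 0, 1.437], TCP at [0.174, -0.522, 0.198] pointing down, gripper open.
Joint ranges: [-2.65, 2.65], [-0.97, 1.79], [-1.3, 1.35], [-1.93, 2.1], [-1.47, 1.37], [-3.14, 3.14]. Speed limits (rad/s): [2.57, 2.57, 3.14, 3.14, 3.14, 3.14].

### API

Orientations are given as a unit quaternion [w, x, y, z].
In Python, from cell import bot gives the robot as it stands. Calls block until the motion is done:
- bot.move_pose(position, orientation): joint-space move of the TCP to a pose.
- bot.move_linear(position, speed=0.15, rotation=None, until_force=None): straight line of the TCP; rotation=None keeps the orientation; speed is the mean speed in m/s. With until_force (N) it stops when the force on the tool has changed by that much, and returns True; else False.
- bot.goto_joints(angles): joint-space move.
- bot.set_gripper(opening, grasp_force=None): opening from 0.0 (shut) to 1.0 (fully open); grasp_force is the grip in N (None keeps the last); returns when the fingers have stopped.
- bot.wait(seconds).
- bot.solve_ik(position, orientation): joint angles nearest the present ones, or None.
- bot.camera(name): name is "scene" or "top" or "wrist"; returns the picture (384x512x3 uint8, red, green, blue); there is no depth.
- bot.calibration(name): a dict with "mtx" (3x3 intrinsics, pixels), "extrinsics" (4x4, takes a point from world to camera coordinates); the wrist camera has in their place "hand_eye" (4x4, takes a point from camera to tool coordinates, whose origin is the TCP and whose axes are the flange's). Camera axes: x right, y down, z forward; pixel columns grow to the right and rows downward; lengths in m; the calibration is good to about 2 mm. The wrist camera is an equidistant fisheye: a pixel r from the principal point sees the ray r / f radians off the axis. A picture is of the moment at which its call begins: read the wrist's pose just before it. calibration takes no time and is no camera call.
A pose or a line that the arm cannot do raises bot.PlanningError and nothing moves.
- bot.close_job(): hands the job in; it is judged then, once.
Trained networks look in the newest picture that a camera, given by its name, has taken for a name from the list of things; names that differ only in an ending like _2 or _b are one class to them, and where a whole thing is asked for, a point or a joint stands for the part that bears it (a point fixed in the world has none). Each returns a list of dicts, best first, with "confidence" (0 to 1); they miss things now and then, are a little off and sometimes report something else, mostly with a low value. They report only what shows in the picture. A call takes as long as a camera call.
- bot.search_frame(camera, thing): "bbox" ([left, top, width, height] in pixels, round what is visible of it).
Readings, each from a call of its own:
- bot.read_clock(): time.
- bot.read_joint_positions(): joint angles.
- bot.read_joint_vel(): joint speeds.
- bot.read_joint_efforts(): joint torques, N m.
- bot.read_position(): TCP position.
- bot.read_tool_rot(): TCP orientation.
- bot.read_ft_force(): force on the tool from outside, world axes, zero at the start.
- bot.read_moment(): the same for the moment, N m.
- bot.read_gripper_width(): opening from 0.0 (shut) to 1.0 (fully open).
- bot.read_finger_force(): force on a finger pad.
Only numpy, scipy, OpenCV 4.12 (cv2) and the standard library are available. Lean on these libraries where they do the work, as an engineer would, in place of code of your own. Each camera call takes 0.05 s, during which the arm holds its last target. There are 200 camera calls.

## Working session

There is one attempt and no reset: what is moved stays moved. The work goes in short steps, each a Python script; the robot and the scene stay as the last script left them, time stands still between calls to the robot, and variables do not carry over. Pictures are saved under pics/ and viewed, at most 14 in all, crops included, and the job is handed in when it is done.

```bash
ls; mkdir -p pics; python3 - <<'E'
from cell import bot
import cv2, numpy as np
for c in ["scene","top","wrist"]:
    im=bot.camera(c); cv2.imwrite(f"pics/{c}0.png",cv2.resize(im[:,:,::-1],(800,600),interpolation=cv2.INTER_CUBIC))
    cal=bot.calibration(c); print(c,{k:np.round(v,4).tolist() for k,v in cal.items()})
    if c!="wrist":
        for t in ["stage","slide_1","bundle_1","bundle_2","hopper","latch_grip","nail_brush","marker","riser"]:
            print(t,[(np.round(d["bbox"]).tolist(),round(d["confidence"],2)) for d in bot.search_frame(c,t)])
print(bot.read_clock())
E
```

```text
pics
scene {'mtx': [[466.9894, 0.0, 254.8884], [0.0, 466.9894, 186.0234], [0.0, 0.0, 1.0]], 'extrinsics': [[-0.9086, -0.4173, -0.0151, 0.4095], [-0.2369, 0.5449, -0.8043, 0.3], [0.3439, -0.7273, -0.594, 1.3961], [0.0, 0.0, 0.0, 1.0]]}
stage [([176.0, 233.0, 68.0, 53.0], 0.81)]
slide_1 [([189.0, 195.0, 35.0, 19.0], 0.68), ([197.0, 184.0, 33.0, 15.0], 0.66)]
bundle_1 [([235.0, 192.0, 41.0, 10.0], 0.53)]
bundle_2 [([235.0, 192.0, 41.0, 10.0], 0.53)]
hopper [([254.0, 149.0, 58.0, 72.0], 0.69)]
latch_grip [([288.0, 148.0, 5.0, 8.0], 0.54)]
nail_brush [([172.0, 213.0, 16.0, 24.0], 0.51)]
marker [([179.0, 234.0, 66.0, 52.0], 0.74), ([149.0, 245.0, 18.0, 35.0], 0.65)]
riser [([177.0, 233.0, 66.0, 53.0], 0.69), ([230.0, 202.0, 39.0, 16.0], 0.65), ([143.0, 185.0, 135.0, 145.0], 0.61), ([252.0, 149.0, 55.0, 70.0], 0.19)]
top {'mtx': [[479.8102, 0.0, 249.4784], [0.0, 479.8102, 190.4159], [0.0, 0.0, 1.0]], 'extrinsics': [[-0.0559, -0.9984, 0.0045, -0.0978], [-0.9774, 0.0538, -0.2042, 0.5348], [0.2037, -0.0158, -0.9789, 1.541], [0.0, 0.0, 0.0, 1.0]]}
stage [([98.0, 186.0, 58.0, 57.0], 0.87)]
slide_1 [([205.0, 140.0, 21.0, 38.0], 0.87), ([182.0, 151.0, 22.0, 31.0], 0.72), ([97.0, 184.0, 58.0, 59.0], 0.41)]
bundle_1 [([222.0, 185.0, 18.0, 34.0], 0.85), ([195.0, 189.0, 14.0, 35.0], 0.78), ([97.0, 186.0, 55.0, 56.0], 0.19)]
bundle_2 [([222.0, 185.0, 18.0, 34.0], 0.85), ([195.0, 189.0, 14.0, 35.0], 0.78), ([97.0, 186.0, 55.0, 56.0], 0.19)]
hopper [([264.0, 177.0, 66.0, 62.0], 0.66)]
latch_grip [([364.0, 196.0, 20.0, 19.0], 0.19)]
nail_brush [([142.0, 156.0, 28.0, 12.0], 0.69)]
marker [([90.0, 166.0, 42.0, 16.0], 0.77)]
riser [([81.0, 133.0, 171.0, 131.0], 0.79)]
wrist {'mtx': [[297.3186, 0.0, 248.6427], [0.0, 297.3186, 196.9491], [0.0, 0.0, 1.0]], 'hand_eye': [[0.0011, -0.9516, -0.3075, 0.0788], [1.0, 0.0008, 0.001, 0.0011], [-0.0007, -0.3075, 0.9516, -0.1758], [0.0, 0.0, 0.0, 1.0]]}
1.05
```

```bash
python3 - <<'E'
import cv2
im=cv2.imread("pics/top0.png")
# full 800x600 scaled 1.5625; crop cols 75..395 rows 120..270
from cell import bot
i=bot.camera("top")[:,:,::-1]
cv2.imwrite("pics/top1.png",cv2.resize(i[125:275,75:275],(800,600),interpolation=cv2.INTER_CUBIC))
E
```

```text
(no output)
```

View pics/top1.png

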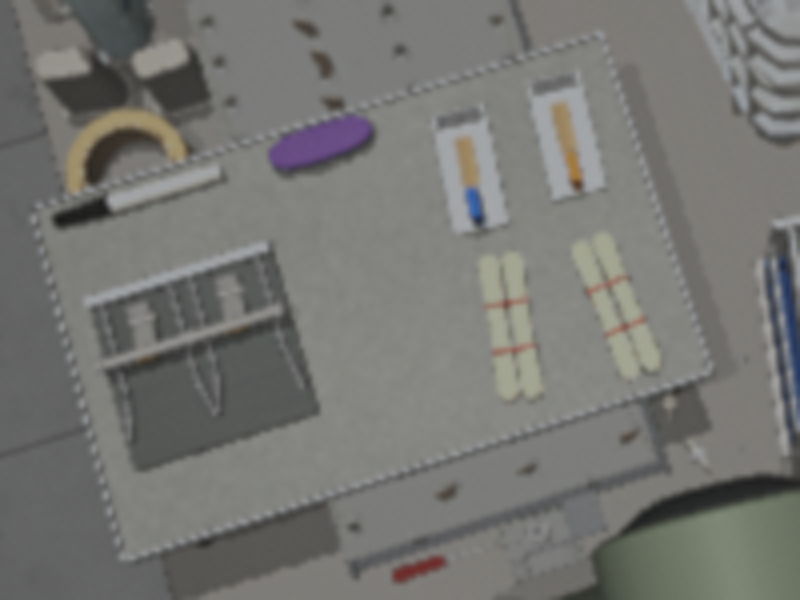

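View pics/top0.png

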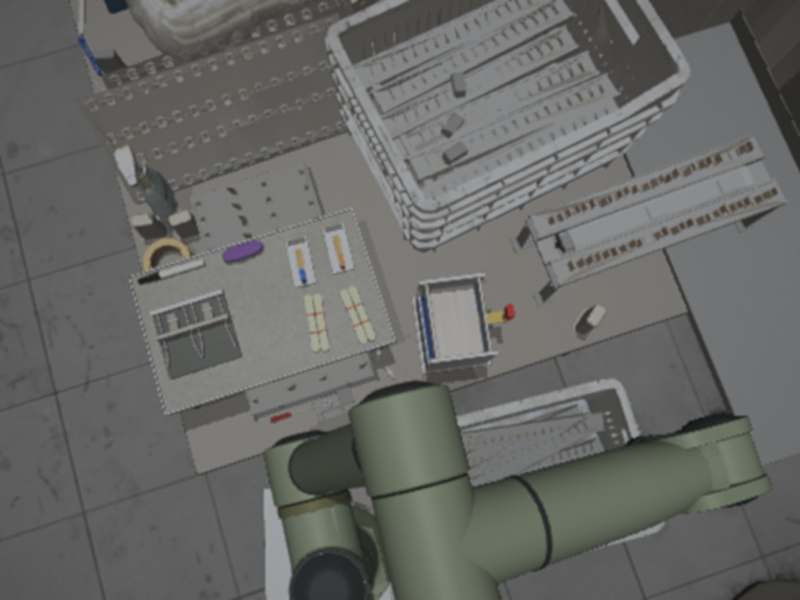

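View pics/scene0.png

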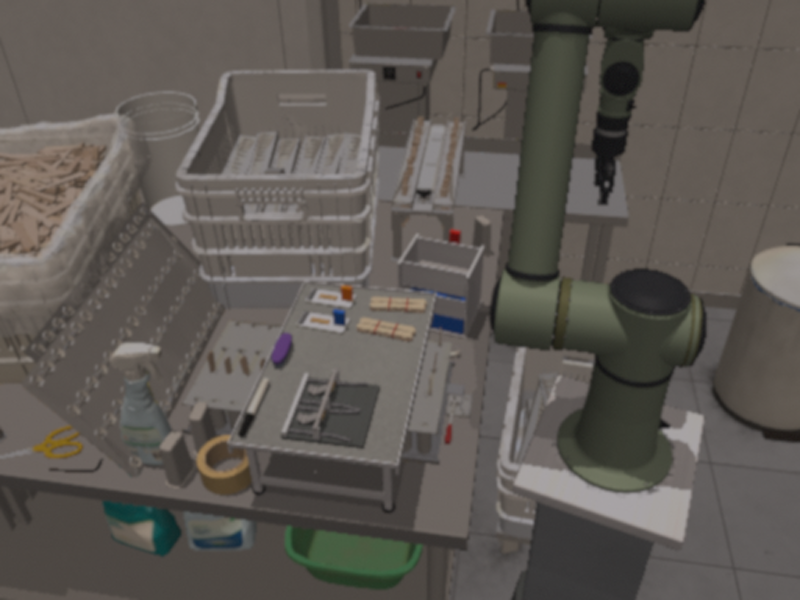

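Two red-banded bundles (crop px (510,325) and (617,305)), and both slides have their noses up (+x) at (470,170) and (567,135). The stage entry edge runs (135,470)–(320,412). No blue-banded bundle shows. Next I'll write helpers and take a wrist overview of the riser.

```bash
cat > h.py <<'E'
from cell import bot
import numpy as np, cv2
from scipy.spatial.transform import Rotation as R
def top_xy(uv,z,cam="top"):
    c=bot.calibration(cam);E=np.array(c["extrinsics"]);K=np.array(c["mtx"])
    d=E[:3,:3].T@np.linalg.inv(K)@np.array([*uv,1.]);o=-E[:3,:3].T@E[:3,3]
    return (o+d*(z-o[2])/d[2])[:2]
def quat(yaw):   # tool down; tool x at world angle yaw, fingers close along yaw-90deg
    q=(R.from_euler("z",yaw)*R.from_euler("x",np.pi)).as_quat(); return [q[3],q[0],q[1],q[2]]
def toolR():
    w,x,y,z=bot.read_tool_rot(); return R.from_quat([x,y,z,w]).as_matrix()
def wrist():
    p=np.array(bot.read_position());T=toolR();im=bot.camera("wrist")[:,:,::-1].copy()
    H=np.array(bot.calibration("wrist")["hand_eye"])
    return im,T@H[:3,:3],p+T@H[:3,3]
def ortho(w,z,cx,cy,W,Hh,s):
    """bird's-eye map of plane z: up=+x, left=+y, s px per m, W,Hh px, centre cx,cy"""
    im,Rc,oc=w;K=np.array(bot.calibration("wrist")["mtx"])
    u,v=np.meshgrid(np.arange(W),np.arange(Hh))
    P=np.stack([cx-(v-Hh/2)/s,cy-(u-W/2)/s,np.full(u.shape,z)],-1)-oc
    c=P@Rc;r=np.hypot(c[...,0],c[...,1]);k=np.arctan2(r,c[...,2])*K[0,0]/np.maximum(r,1e-9)
    return cv2.remap(im,(c[...,0]*k+K[0,2]).astype("f4"),(c[...,1]*k+K[1,2]).astype("f4"),cv2.INTER_CUBIC)
def yawnow(): T=toolR(); return np.arctan2(T[1,0],T[0,0])
def nearyaw(y):  # choose half turn giving joint 6 nearest middle, decided by IK
    return y
E
cat > m.py <<'E'
from h import *
f=lambda x,y:(x/4+75,y/4+125)
g=lambda x,y:(x/1.5625,y/1.5625)
C={n:top_xy(f(*p),.155) for n,p in dict(a=(35,205),b=(605,35),c=(712,375),d=(122,560)).items()}
print("riser c",sum(C.values())/4, np.linalg.norm(C["a"]-C["b"]),np.linalg.norm(C["b"]-C["c"]))
for n in ("ab","dc"):
    d=C[n[0]]-C[n[1]];print("yaw",np.degrees(np.arctan2(-d[0],d[1])))
s1,s2=top_xy(f(135,470),.158),top_xy(f(320,412),.158);print("stage edge",s1,s2,np.linalg.norm(s1-s2),np.degrees(np.arctan2(-(s1-s2)[0],(s1-s2)[1])))
for n,p,z in (("blue",(470,170),.156),("or",(567,135),.156),("bA",(510,325),.164),("bB",(617,305),.164)):print(n,top_xy(f(*p),z))
for n,p,z in (("hop tl",(420,282),.167),("tr",(483,276),.167),("br",(494,365),.167),("bl",(422,372),.167),("latch",(510,312),.166),("crate",(425,240),.36)):print(n,top_xy(g(*p),z))
E
python3 - <<'E'
exec(open("m.py").read())
print("yaw",np.degrees(yawnow()))
p=bot.read_position();bot.move_linear([p[0],p[1],.42])
c=sum(C.values())/4
for x,y,z in ((c[0]-.08,c[1],.44),(c[0]-.12,c[1],.42),(c[0]-.15,c[1],.4)):
    q=bot.solve_ik([x,y,z],quat(0));print(x,y,z,q)
    if q is not None: break
bot.goto_joints(q)
w=wrist();cv2.imwrite("pics/w0raw.png",w[0])
import pickle;pickle.dump(w,open("w0.pkl","wb"))
cv2.imwrite("pics/w0.png",ortho(w,.158,c[0],c[1],800,560,1500));print("centre",c,bot.read_position(),bot.read_clock())
E
```

```text
riser c [0.49969643 0.12908285] 0.4660128233391064 0.2867310524597318
yaw 14.273063258709113
yaw 14.378010143387874
stage edge [0.36941897 0.30995873] [0.40593011 0.16917944] 0.14543683092572438 14.539337673857808
blue [0.59092265 0.04896123]
or [ 0.61521689 -0.0283099 ]
bA [0.4642595  0.02135931]
bB [ 0.47533834 -0.06145826]
hop tl [ 0.53348657 -0.18718636]
tr [ 0.53882934 -0.31320674]
br [ 0.36054269 -0.3201112 ]
bl [ 0.35471958 -0.17958157]
latch [ 0.46338561 -0.36062292]
crate [ 0.56405084 -0.18939582]
yaw 18.43763979567603
0.4196964327450176 0.12908285154898808 0.44 [ 0.12996916  0.07088577  0.0940156   1.59392615  0.         -3.01162349]
centre [0.49969643 0.12908285] [0.41982197 0.12888029 0.43996174] 6.4667
```

View pics/w0.png

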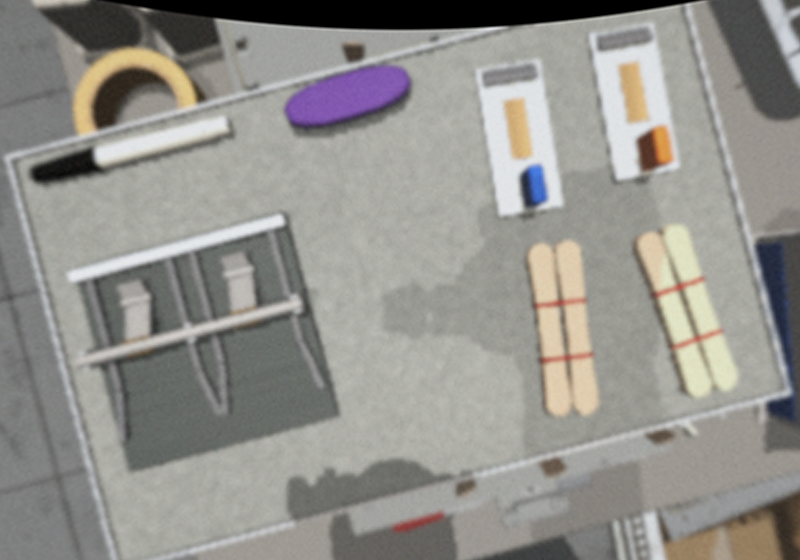

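The overview map is clean: blue slide centre (520,138), orange (634,102), bundles (563,328) and (687,311), stage entry edge (128,470)–(340,412). Now I'll write an automatic rectangle fitter and take a closer stage look from both camera sides.

```bash
cat >> h.py <<'E'
SIZE=dict(slide=(100,44,.156),bundle=(117,35,.164))
def fit(w,kind,x,y,rad=.10,s=2000):
    """rectangle of a slide / bundle near x,y -> (cx,cy,long axis angle,len mm,wid mm) list, nearest first"""
    L,Wd,z=SIZE[kind];n=int(2*rad*s);o=ortho(w,z,x,y,n,n,s)
    hsv=cv2.cvtColor(cv2.GaussianBlur(o,(5,5),0),cv2.COLOR_BGR2HSV).astype(int)
    if kind=="bundle": m=(hsv[...,1]>45)&(hsv[...,2]>90)
    else:
        bg=np.median(hsv[...,2]);m=((hsv[...,2]>bg*1.22)&(hsv[...,1]<40))
    m=m.astype("u1")*255
    m=cv2.morphologyEx(m,cv2.MORPH_CLOSE,np.ones((19,19)));m=cv2.morphologyEx(m,cv2.MORPH_OPEN,np.ones((11,11)))
    out=[]
    for c in cv2.findContours(m,cv2.RETR_EXTERNAL,cv2.CHAIN_APPROX_NONE)[0]:
        b=cv2.boxPoints(cv2.minAreaRect(c));e=[b[1]-b[0],b[2]-b[1]];e.sort(key=lambda v:-np.hypot(*v))
        l,wd=[np.hypot(*v)/s*1e3 for v in e]
        if l<.7*L or l>1.25*L or wd<.6*Wd or wd>1.5*Wd: continue
        u,v=b.mean(0);d=e[0];a=np.arctan2(-d[0],-d[1]);a=(a+np.pi/2)%np.pi-np.pi/2
        out.append((x-(v-n/2)/s,y-(u-n/2)/s,a,l,wd))
    return sorted(out,key=lambda r:np.hypot(r[0]-x,r[1]-y))
E
python3 - <<'E'
from h import *
import pickle
w=pickle.load(open("w0.pkl","rb"))
for k,x,y in (("slide",.594,.049),("slide",.618,-.027),("bundle",.468,.022),("bundle",.479,-.06)):
    for r in fit(w,k,x,y,.09): print(k,np.round(r[:2],4),np.degrees(r[2]).round(1),np.round(r[3:],1))
yw=np.radians(14.5);c=np.array([.468,.26]);d=np.array([np.cos(yw),np.sin(yw)])
ims=[]
for sgn,yy in ((-1,yw),(1,yw+np.pi)):
    p=c+sgn*.03*d-.03*d
    bot.move_pose([*p,.30],quat(yy))
    ims.append(ortho(wrist(),.158,c[0],c[1],400,440,2400)); print(np.round(bot.read_joint_positions(),2))
cv2.imwrite("pics/st.png",np.hstack(ims));print(bot.read_clock())
E
```

```text
slide [0.5896 0.0484] 9.3 [86.5 42.9]
slide [ 0.6132 -0.021 ] 0.0 [88.5 39. ]
slide [ 0.6137 -0.0291] 10.6 [86.6 43.8]
slide [0.589  0.0465] 6.3 [86.9 42.7]
bundle [0.4677 0.0223] 6.9 [114.   35.6]
bundle [0.468  0.0148] 0.0 [114.   30.5]
[ 0.38  0.14 -0.17  1.26 -0.   -3.01]
[ 0.37  0.25 -0.03  1.28 -0.    0.12]
9.9667
```

View pics/st.png

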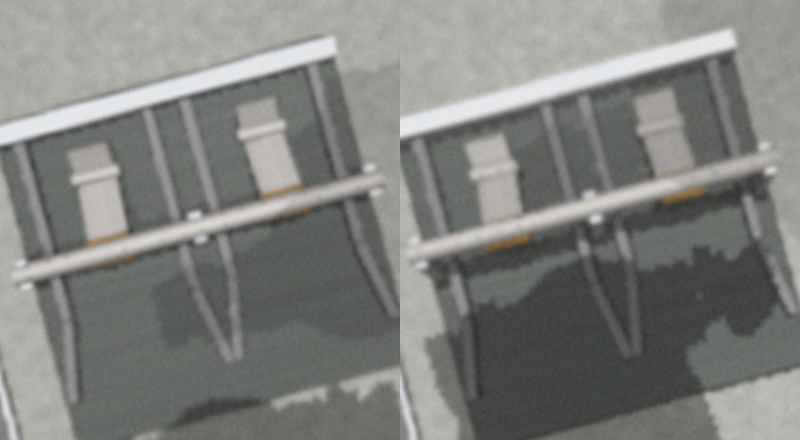

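Stage yaw is about 15.1°. The V-tip (233,358 left panel, 634,354 right panel) agrees within 1 mm, so the stage origin is at about (0.468, 0.261). Now picking the blue slide for bay_1.

```bash
cat >> h.py <<'E'
SY=np.radians(15.1);SD=np.array([np.cos(SY),np.sin(SY)]);SN=np.array([-SD[1],SD[0]]);SO=np.array([.4678,.2614])
def stg(x,y): return SO+SD*x+SN*y
def stat(t): print(t,"w",round(bot.read_gripper_width(),3),"ff",round(bot.read_finger_force(),1),"F",np.round(bot.read_ft_force(),1),"p",np.round(bot.read_position(),4),"t",bot.read_clock())
def see(kind,x,y,yaw,z=.30):
    bot.move_pose([x,y,z],quat(yaw+np.pi));w=wrist();r=fit(w,kind,x,y)
    r=[q for q in r if q[3]>(82 if kind=="slide" else 105)]
    for q in r[:2]: print(kind,np.round(q[:2],4),np.degrees(q[2]).round(1),np.round(q[3:],1))
    if not r: return None,w
    x,y,a,l,_=r[0]
    if kind=="slide": k=(100-l)/2e3;x+=k*np.cos(a);y+=k*np.sin(a)
    return (x,y,a),w
def pick_slide(x,y,a):
    f=np.array([x,y])-.036*np.array([np.cos(a),np.sin(a)])
    bot.set_gripper(.4,80);bot.move_pose([*f,.22],quat(a+np.pi))
    hit=bot.move_linear([*f,.160],.08,until_force=8);stat(f"down {hit}")
    bot.set_gripper(0,80);stat("gripped")
    bot.move_linear([*f,.225],.1);stat("lifted")
def to_bay(by):
    p=stg(.0015-.058-.036,by)
    bot.move_linear([*p,.225],.2,rotation=quat(SY+np.pi));stat("above")
E
python3 - <<'E'
from h import *
r,w=see("slide",.565,.049,np.radians(8.5))
cv2.imwrite("pics/s1.png",ortho(w,.156,.57,.03,400,400,2000))
print(r)
if r and np.hypot(r[0]-.595,r[1]-.049)<.012: pick_slide(*r); to_bay(.035); cv2.imwrite("pics/s1h.png",wrist()[0])
E
```

```text
slide [0.5894 0.0487] 9.4 [87.2 44. ]
slide [ 0.6137 -0.0309] 10.5 [86.2 47.2]
(np.float32(0.5956713), np.float32(0.049760602), np.float32(0.16387153))
down False w 0.401 ff 0.0 F [ 0.2 -0.2 -0.3] p [0.5606 0.0439 0.1606] t 12.8083
gripped w 0.001 ff 0.0 F [ 0.4 -0.1  0.6] p [0.5602 0.0439 0.1602] t 13.2333
lifted w 0.003 ff 0.0 F [ 0.8 -0.4 -0.3] p [0.5598 0.0439 0.2244] t 14.0333
above w -0.002 ff 0.0 F [ 0.1 -0.2  0.4] p [0.3698 0.2707 0.225 ] t 15.6667
```

```bash
python3 - <<'E'
from h import *
r,w=see("slide",.565,.049,np.radians(8.5),.27)
print(r,yawnow())
a=ortho(w,.156,.565,.03,400,480,2000);b=cv2.resize(w[0],(400,300))
cv2.imwrite("pics/s2.png",np.hstack([a,np.vstack([b,np.zeros((180,400,3),"u1")])]))
E
```

```text
slide [0.5884 0.0483] 9.5 [85.3 43.9]
slide [ 0.6138 -0.0309] 10.3 [86.8 47.4]
(np.float32(0.59560347), np.float32(0.049517244), np.float32(0.16514897)) -2.991708710896443
```

View pics/s2.png

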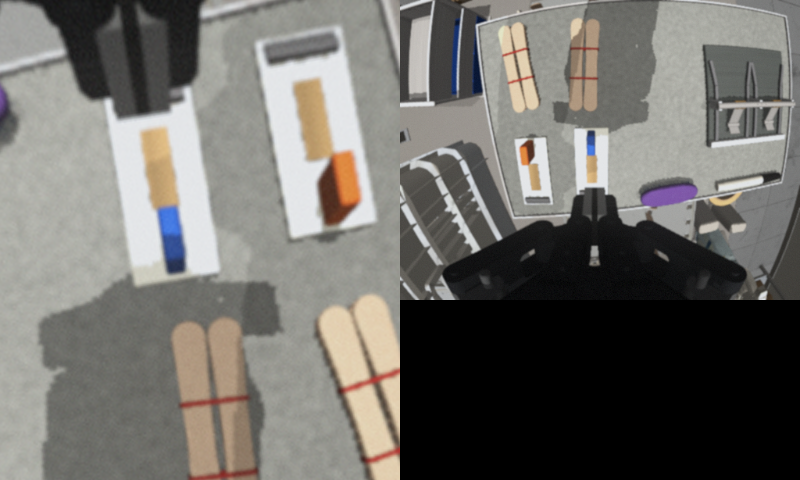

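The slide is untouched with its fin where I computed it (172,240 in the map), so the fingers must have closed on air. I'll look at the wrist view while standing at the grasp pose.

```bash
python3 - <<'E'
from h import *
x,y,a=.5956,.0496,np.radians(9.4)
f=np.array([x,y])-.036*np.array([np.cos(a),np.sin(a)])
bot.set_gripper(.4,80);bot.move_pose([*f,.22],quat(a+np.pi))
i0=wrist()[0]
bot.move_linear([*f,.160],.08,until_force=8);stat("down")
i1=wrist()[0]
crop=lambda i:cv2.resize(i[170:384,160:350],(400,450),interpolation=cv2.INTER_CUBIC)
cv2.imwrite("pics/g.png",np.hstack([crop(i0),crop(i1)]))
E
```

```text
down w 0.398 ff 0.0 F [ 1.1 -0.2  0.2] p [0.5605 0.0437 0.1605] t 18.6083
```

View pics/g.png

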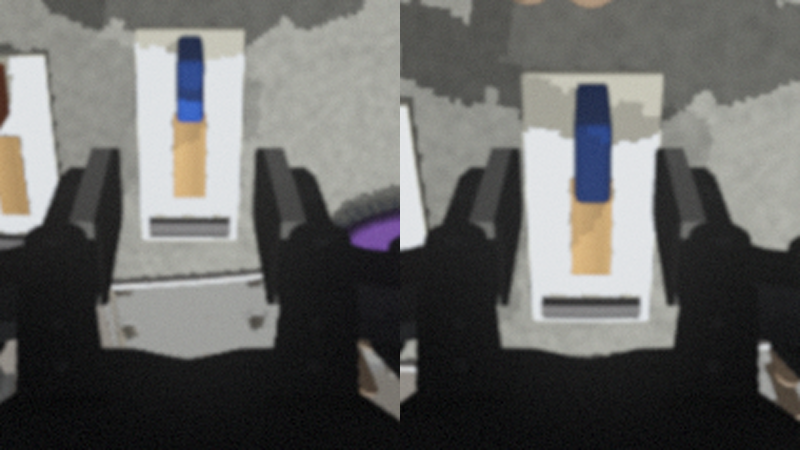

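The pad tips show at raw v≈241. That puts them about 38 mm behind the reported TCP, so at "z=0.160" they were still above the fin top. I'll check by a gentle touch on a bare patch of the riser.

```bash
python3 - <<'E'
from h import *
print("grip_depth",bot.grip_depth)
p=bot.read_position();bot.move_linear([*p[:2],.25])
bot.move_pose([.52,.13,.22],quat(SY+np.pi));bot.set_gripper(0)
for op in (0,.4):
    bot.set_gripper(op)
    print(op,bot.move_linear([.52,.13,.105],.03,until_force=4));stat("touch")
    bot.move_linear([.52,.13,.22],.15)
E
```

```text
grip_depth 0.0187
0 True
touch w 0.001 ff 2.4 F [-0.6  0.9  5.3] p [0.5199 0.13   0.1172] t 23.5
0.4 True
touch w 0.399 ff 2.4 F [-0.4 -0.2  5.5] p [0.52   0.13   0.1163] t 27.7583
```

Contact came at TCP z=0.117 on a face at 0.150. The real tips are therefore 33 mm short of the reported TCP, and I'll correct every height by that amount.

```bash
sed -i 's/\.160\],\.08,until_force=8/.160-TIP],.08,until_force=8/; s/\.225\]/.225-TIP]/g; s/\[\*f,\.22\]/[*f,.24-TIP]/; s/^SIZE=/TIP=.033\nSIZE=/' h.py; grep -n TIP h.py; python3 - <<'E'
from h import *
r,w=see("slide",.565,.049,np.radians(8.5),.27)
print(r)
if r and np.hypot(r[0]-.595,r[1]-.049)<.012:
    pick_slide(*r)
    if bot.read_gripper_width()>.08:
        to_bay(.035); w=wrist(); cv2.imwrite("pics/s1h.png",np.hstack([w[0][60:384,100:400],ortho(w,.164,*stg(-.02,.03),300,324,1600)]))
E
```

```text
26:TIP=.033
58:    bot.set_gripper(.4,80);bot.move_pose([*f,.24-TIP],quat(a+np.pi))
59:    hit=bot.move_linear([*f,.160-TIP],.08,until_force=8);stat(f"down {hit}")
61:    bot.move_linear([*f,.225-TIP],.1);stat("lifted")
64:    bot.move_linear([*p,.225-TIP],.2,rotation=quat(SY+np.pi));stat("above")
slide [0.589  0.0487] 9.2 [86.7 44. ]
slide [ 0.6132 -0.031 ] 10.3 [85.7 47.3]
(np.float32(0.59557694), np.float32(0.049752325), np.float32(0.1597023))
down False w 0.401 ff 0.0 F [-0.6 -0.2  0.7] p [0.5606 0.044  0.1276] t 30.8833
gripped w 0.104 ff 80.1 F [-0.5 -0.1  4.5] p [0.5606 0.044  0.1277] t 31.225
lifted w 0.102 ff 79.7 F [-0.1  0.4 -0.6] p [0.5595 0.044  0.1913] t 32.025
above w 0.103 ff 79.5 F [ 0.2  0.2 -0.6] p [0.3698 0.2707 0.192 ] t 33.6583
```

View pics/s1h.png

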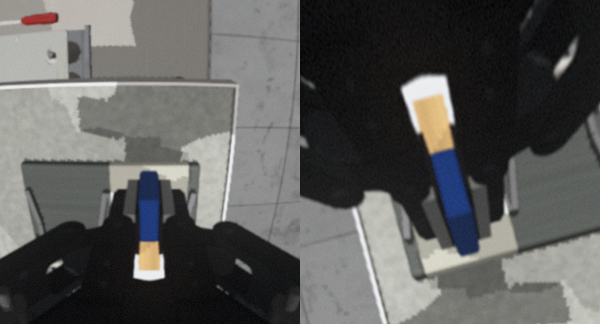

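The slide is held square and sits over bay 1. Now lowering and pushing.

```bash
cat >> h.py <<'E'
def insert(by):
    p=bot.read_position()
    print("touch",bot.move_linear([p[0],p[1],.165-TIP],.03,until_force=4));stat("laid")
    z=bot.read_position()[2]; s=(bot.read_position()[:2]-SO)@SD
    q=stg(.0015-.036+.004,by)
    hit=bot.move_linear([*q,z],.04,until_force=32);stat(f"push {hit}")
    e=(np.array(bot.read_position()[:2])-SO)@SD; print("fin stage x from",s,"to",e,"home -.0345")
def leave():
    bot.set_gripper(.35);p=bot.read_position();bot.move_linear([p[0],p[1],.30-TIP],.12);stat("left")
E
python3 - <<'E'
from h import *
insert(.035)
E
```

```text
touch True
laid w 0.104 ff 82.6 F [-0.7  0.7  3.9] p [0.3698 0.2706 0.1357] t 35.3917
push False w 0.098 ff 83.9 F [-11.6  -3.2  11.1] p [0.4253 0.2863 0.1357] t 37.1083
fin stage x from -0.09220407282699408 to -0.03453956603908311 home -.0345
```

```bash
python3 - <<'E'
from h import *
z=bot.read_position()[2]
hit=bot.move_linear([*stg(-.0345+.010,.035),z],.03,until_force=22);stat(f"push {hit}")
print((np.array(bot.read_position()[:2])-SO)@SD)
leave()
bot.move_pose([*stg(0.02,0),.30],quat(SY+np.pi))
w=wrist();cv2.imwrite("pics/c1.png",ortho(w,.164,*stg(-.01,0),500,450,2600));stat("")
E
```

```text
push True w 0.105 ff 82.9 F [-2.2  0.4  5. ] p [0.4249 0.2864 0.1357] t 37.3417
-0.03490535885954204
left w 0.35 ff 0.0 F [-0.6  0.7 -0.4] p [0.424  0.2858 0.2662] t 38.925
 w 0.348 ff 0.0 F [-0.3 -0.3  0.3] p [0.4866 0.2663 0.299 ] t 39.3667
```

View pics/c1.png

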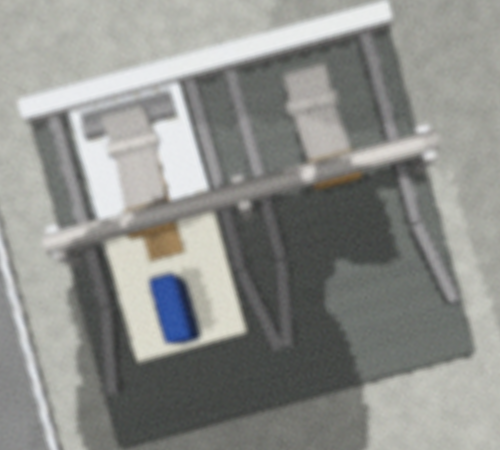

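The blue slide sits with the ridge's back face at stage x≈38 mm and the clip's bend behind it at ≈32 mm, so it is snapped and home. I'll nudge the fin from behind to confirm, then do the orange slide.

```bash
cat >> h.py <<'E'
def nudge(by):
    bot.set_gripper(0);bot.move_pose([*stg(-.072,by),.25],quat(SY+np.pi));bot.move_linear([*stg(-.072,by),.170-TIP],.1)
    hit=bot.move_linear([*stg(-.050,by),.170-TIP],.04,until_force=25);stat(f"nudge {hit}")
    e=(np.array(bot.read_position()[:2])-SO)@SD;print("finger front stage x",e+.011,"fin back home -.0465")
    bot.move_linear([*stg(-.072,by),.170-TIP],.1);bot.move_linear([*stg(-.072,by),.25],.15)
E
python3 - <<'E'
from h import *
nudge(.035)
r,w=see("slide",.59,-.033,np.radians(10),.27)
print(r)
if r and np.hypot(r[0]-.62,r[1]+.03)<.015:
    pick_slide(*r)
    if bot.read_gripper_width()>.08:
        to_bay(-.035)
        if bot.read_gripper_width()>.08: insert(-.035)
E
```

```text
nudge True w -0.001 ff 0.0 F [-0.9 -0.4 -0.2] p [0.4012 0.2797 0.1359] t 42.0417
finger front stage x -0.048521706477125975 fin back home -.0465
slide [ 0.613  -0.0288] 10.9 [87.8 45.6]
(np.float32(0.6190468), np.float32(-0.027647577), np.float32(0.18961358))
down False w 0.402 ff 0.0 F [ 0.7 -0.2  0. ] p [ 0.5842 -0.0345  0.1276] t 46.575
gripped w 0.1 ff 80.3 F [-0.1 -0.5  3.2] p [ 0.5842 -0.0345  0.1277] t 46.9167
lifted w 0.099 ff 79.8 F [-0.   0.4 -1.3] p [ 0.5832 -0.0344  0.1913] t 47.7167
above w 0.105 ff 79.7 F [ 0.   0.7 -0.1] p [0.3881 0.2031 0.192 ] t 49.4083
touch True
laid w 0.102 ff 80.3 F [-0.2 -0.2  4.4] p [0.388  0.2031 0.1357] t 51.0917
push False w 0.102 ff 82.1 F [-14.1  -4.2  15.4] p [0.4426 0.2185 0.1357] t 52.8083
fin stage x from -0.09223744200912141 to -0.035555462153815 home -.0345
```

```bash
python3 - <<'E'
from h import *
z=bot.read_position()[2]
hit=bot.move_linear([*stg(-.0345+.010,-.035),z],.03,until_force=22);stat(f"push {hit}")
print((np.array(bot.read_position()[:2])-SO)@SD)
leave();nudge(-.035)
bot.move_pose([*stg(0.02,0),.30],quat(SY+np.pi))
a=ortho(wrist(),.164,*stg(-.01,0),400,500,2400)
bot.move_linear([.47,.12,.36],.3);bot.move_linear([.42,-.15,.36],.3)
bot.move_pose([.44,-.25,.34],quat(np.radians(182.4)))
w=wrist();cv2.imwrite("pics/h.png",np.hstack([a,ortho(w,.167,.447,-.25,400,500,1800)]));stat("")
E
```

```text
push True w 0.103 ff 80.9 F [-2.  -0.8  5.4] p [0.4422 0.2185 0.1358] t 53.0333
-0.0358928693905293
left w 0.349 ff 0.0 F [-0.5 -0.2 -0.4] p [0.4411 0.218  0.2663] t 54.6167
nudge True w 0.002 ff 0.0 F [ 0.9  0.6 -0.4] p [0.4193 0.2121 0.1358] t 57.0583
finger front stage x -0.04863501350009258 fin back home -.0465
 w 0.001 ff 0.0 F [ 0.1  0.2 -0.2] p [ 0.4403 -0.2489  0.3399] t 61.0917
```

View pics/h.png

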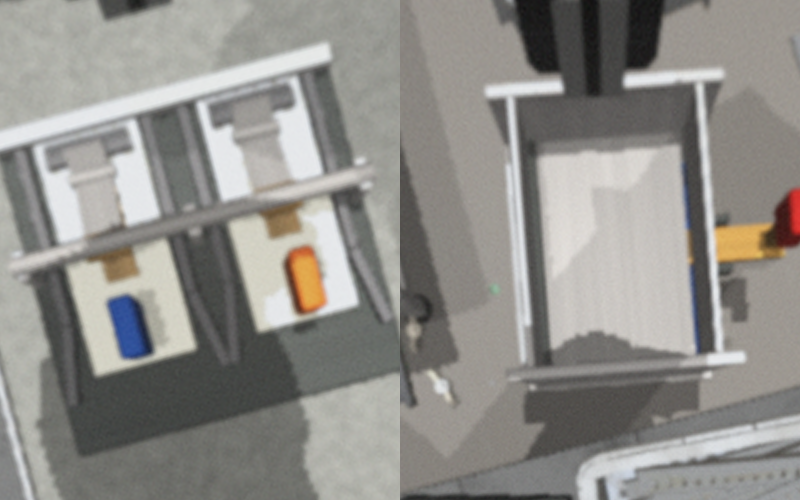

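Both slides are home with the clips behind their ridges. The hopper's inner rim spans (516,92)–(709,360), giving a centre of (0.460, -0.257) and a long-axis angle of 2.9°. Next is the first bundle.

```bash
cat >> h.py <<'E'
HO=np.array([.4603,-.2572]);HY=np.radians(2.9)
def bundle(x,y,yaw,ztip,tol=.02):
    r,w=see("bundle",x-.03,y,yaw,.29);print(r)
    if not r or np.hypot(r[0]-x,r[1]-y)>tol: return "look",w
    x,y,a=r
    bot.set_gripper(.62,60);bot.move_pose([x,y,.22-TIP],quat(a+np.pi))
    print("hit",bot.move_linear([x,y,.1525-TIP],.06,until_force=6));stat("down")
    bot.set_gripper(0,60);stat("gripped")
    bot.move_linear([x,y,.25-TIP],.12);stat("lifted")
    if bot.read_gripper_width()<.3: return "lost",w
    bot.move_linear([*HO,.25-TIP],.2,rotation=quat(HY+np.pi));stat("over hopper")
    if bot.read_gripper_width()<.3: return "lost",w
    print("hit",bot.move_linear([*HO,ztip-TIP],.08,until_force=6));stat("in")
    bot.set_gripper(.6);bot.move_linear([*HO,.27-TIP],.12);stat("out");return "ok",w
E
python3 - <<'E'
from h import *
bot.move_linear([.42,-.15,.36],.3)
s,w=bundle(.479,-.0605,np.radians(17.6),.125);print(s)
if s!="ok":cv2.imwrite("pics/b1.png",ortho(w,.164,.479,-.03,400,400,1800))
E
```

```text
None
look
```

View pics/b1.png

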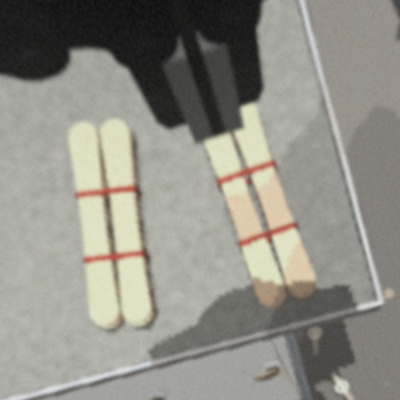

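Bundle B is unmoved, but the fingers cover its far end around (215,90). I'll shift the viewpoint forward.

```bash
sed -i 's/see("bundle",x-.03,y,yaw,.29)/see("bundle",x+.05,y,yaw,.30)/' h.py; python3 - <<'E'
from h import *
s,w=bundle(.478,-.0605,np.radians(17.6),.125);print(s)
if s!="ok":cv2.imwrite("pics/b2.png",ortho(w,.164,.479,-.03,400,400,1800))
E
```

```text
None
look
```

```bash
sed -i 's/def see(kind,x,y,yaw,z=.30):/def see(kind,x,y,yaw,z=.30,off=0):/; s/r=fit(w,kind,x,y)$/r=fit(w,kind,x-off,y)/; s/see("bundle",x+.05,y,yaw,.30)/see("bundle",x+.05,y,yaw,.30,.05)/' h.py; python3 - <<'E'
from h import *
o=cv2.imread("pics/b2.png");h=cv2.cvtColor(o,cv2.COLOR_BGR2HSV);print([h[v,u].tolist() for u,v in ((235,160),(290,270),(250,200),(270,230),(180,200),(60,200))])
s,w=bundle(.478,-.0605,np.radians(17.6),.125);print(s)
if s!="ok":
    cv2.imwrite("pics/b2.png",ortho(w,.164,.479,-.03,400,400,1800))
    for r in fit(w,"bundle",.478,-.0605,.085):print(r)
E
```

```text
[[14, 69, 171], [15, 70, 134], [17, 70, 164], [5, 112, 112], [35, 13, 115], [37, 13, 178]]
None
look
(np.float32(0.4680154), np.float32(-0.06493363), np.float32(0.33631277), np.float32(94.26347), np.float32(35.111374))
```

```bash
sed -i 's/hsv\[...,1\]>45)&(hsv\[...,2\]>90)/hsv[...,1]>30)\&(hsv[...,2]>60)/' h.py; python3 - <<'E'
from h import *
s,w=bundle(.478,-.0605,np.radians(17.6),.125);print(s)
if s!="ok":
    cv2.imwrite("pics/b2.png",ortho(w,.164,.479,-.03,400,400,1800))
    for r in fit(w,"bundle",.478,-.0605,.085):print(r)
E
```

```text
bundle [ 0.4777 -0.0616] 19.3 [116.1  36.2]
bundle [0.467  0.0201] 7.2 [115.   39.8]
(np.float32(0.4777247), np.float32(-0.061596252), np.float32(0.33631253))
hit False
down w 0.618 ff 0.0 F [-0.4 -0.3  0.3] p [ 0.4781 -0.0617  0.1199] t 65.6333
gripped w 0.397 ff 60.2 F [0.4 0.  6.1] p [ 0.4782 -0.0617  0.1202] t 65.9333
lifted w 0.394 ff 59.6 F [-0.4 -0.  -0.3] p [ 0.4772 -0.0614  0.2162] t 66.9
over hopper w 0.394 ff 59.6 F [-0.6 -0.5  0.5] p [ 0.4602 -0.2563  0.2169] t 68.0333
hit False
in w 0.397 ff 59.6 F [ 0.3  0.2 -0.1] p [ 0.4606 -0.2575  0.0925] t 69.7417
out w 0.604 ff 0.0 F [-0.3 -0.9  0.1] p [ 0.4599 -0.2569  0.2362] t 71.4167
ok
```

```bash
python3 - <<'E'
from h import *
bot.move_linear([.44,-.2,.33],.25)
s,w=bundle(.4675,.0215,np.radians(7),.140,.05);print(s)
if s!="ok": cv2.imwrite("pics/b3.png",ortho(w,.164,.479,-.0,500,500,1800))
else:
    bot.move_pose([.45,-.25,.34],quat(HY+np.pi));wh=wrist();a=ortho(wh,.167,.455,-.28,400,500,1600)
    bot.move_pose([.42,.129,.44],quat(np.pi));w=wrist();cv2.imwrite("pics/fin.png",np.hstack([a,ortho(w,.158,.5,.13,400,500,800)]));stat("")
E
```

```text
bundle [0.466  0.0206] 6.5 [115.3  36.3]
(np.float32(0.46601757), np.float32(0.020595506), np.float32(0.1133337))
hit False
down w 0.617 ff 0.0 F [ 0.3 -0.1  0.2] p [0.4664 0.0205 0.1199] t 75.0583
gripped w 0.398 ff 60.2 F [-1.1  0.4  6.6] p [0.4665 0.0206 0.1202] t 75.3583
lifted w 0.396 ff 59.6 F [ 0.7 -0.3 -0.3] p [0.4655 0.0207 0.2163] t 76.325
over hopper w 0.398 ff 59.6 F [ 0.2  0.1 -1.4] p [ 0.4603 -0.2562  0.217 ] t 77.8667
hit False
in w 0.395 ff 59.6 F [-0.7  0.3  0. ] p [ 0.4607 -0.2575  0.1075] t 79.3917
out w 0.6 ff 0.0 F [ 0.3 -0.5  0.6] p [ 0.4599 -0.2569  0.2362] t 80.9417
ok
 w 0.595 ff 0.0 F [0.4 0.5 0.4] p [0.4203 0.1282 0.4394] t 83.0
```

```bash
ls -t pics | head -2
```

```text
fin.png
b2.png
```

View pics/fin.png

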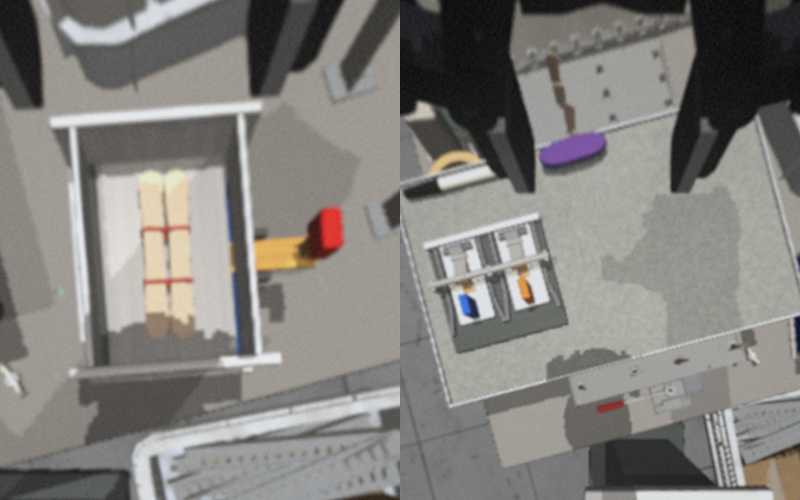

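Both bundles lie stacked in the hopper, and the riser is clear of them, with both slides still home. The red latch block is at (330,228) in the left panel. Before reaching there I'll work out how close the conveyor's leg and corner beyond it are.

```bash
python3 - <<'E'
from h import *
g=lambda x,y:(x/1.5625,y/1.5625)
f1=top_xy(g(540,302),0);f2=top_xy(g(516,246),0);print("feet",f1,f2)
for z in (.1,.15,.2,.25,.3): print(z,top_xy(g(548,283),z),top_xy(g(528,220),z))
print("scene",[ (z,np.round(top_xy(g(393,205),z,"scene"),3)) for z in (.1,.15,.2,.25,.3)])
print("cup",top_xy(g(590,318),.095))
for y in (92.9,-87.1): print(y,bot.solve_ik([.4675,-.3615,.14-TIP],quat(np.radians(y))), bot.solve_ik([.4685,-.3885,.14-TIP],quat(np.radians(y))))
im=bot.camera("scene")[:,:,::-1]; cv2.imwrite("pics/sc1.png",cv2.resize(im[60:180,230:330],(600,600)[:1]+(600,),interpolation=cv2.INTER_CUBIC)[:600,:600])
E
```

```text
feet [ 0.51181079 -0.45823155] [ 0.64219368 -0.41691624]
0.1 [ 0.53198523 -0.45675199] [ 0.67051338 -0.42798827]
0.15 [ 0.52116355 -0.44507379] [ 0.65512949 -0.41725736]
0.2 [ 0.51034187 -0.43339558] [ 0.6397456  -0.40652644]
0.25 [ 0.4995202  -0.42171738] [ 0.6243617  -0.39579553]
0.3 [ 0.48869852 -0.41003917] [ 0.60897781 -0.38506461]
scene [(0.1, array([ 0.703, -0.519])), (0.15, array([ 0.665, -0.44 ])), (0.2, array([ 0.627, -0.361])), (0.25, array([ 0.589, -0.282])), (0.3, array([ 0.551, -0.203]))]
cup [ 0.45441367 -0.53731348]
92.9 [-0.78308984  0.47351727 -0.21401273  0.88326632  0.          0.73709194] [-0.81354401  0.50384018 -0.1630211   0.90393505  0.          0.70663777]
-87.1 [-0.78308984  0.47351727 -0.21401273  0.88326632  0.         -2.40450071] [-0.81354401  0.50384018 -0.1630211   0.90393505  0.         -2.43495488]
```

View pics/sc1.png

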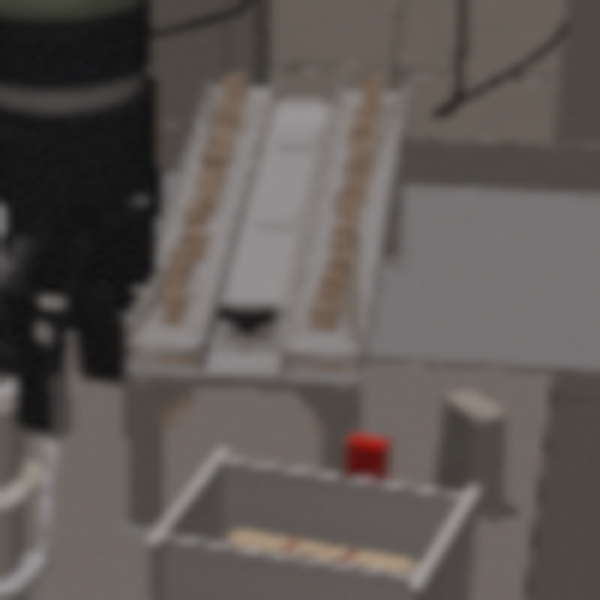

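Everything is in place: bundles in the hopper, and the conveyor corner (0.52, -0.445, ~0.155 high) is clear of the pull path. Pulling the latch.

```bash
python3 - <<'E'
from h import *
q=quat(np.radians(92.9));L=np.array([.4675,-.3612])
bot.move_linear([.42,.0,.40],.3)
bot.move_pose([*L,.30],q);bot.set_gripper(.6,50)
print("hit",bot.move_linear([*L,.140-TIP],.08,until_force=6));stat("down")
bot.set_gripper(0,50);stat("grip")
if bot.read_gripper_width()>.2:
    e=L+.028*np.array([.0506,-.9987])
    print("hit",bot.move_linear([*e,.140-TIP],.05,until_force=25));stat("pulled")
    bot.wait(.5);bot.set_gripper(.6);p=bot.read_position();bot.move_linear([*p[:2],.33],.15)
    bot.move_pose([.42,-.27,.36],quat(HY+np.pi));w=wrist()
    cv2.imwrite("pics/end.png",np.hstack([w[0][:,60:460],ortho(w,.167,.455,-.28,384,384,1400)]));stat("")
E
```

```text
hit False
down w 0.599 ff 0.0 F [-0.6 -0.2 -0.2] p [ 0.4676 -0.3614  0.1073] t 87.8417
grip w 0.293 ff 50.7 F [5.7 1.4 2.1] p [ 0.4691 -0.3613  0.1077] t 88.1833
hit False
pulled w 0.288 ff 51.0 F [6.6 5.4 4.5] p [ 0.471  -0.3873  0.1076] t 88.8917
 w 0.603 ff 0.0 F [-0.5  0.2  0.1] p [ 0.4201 -0.2702  0.3597] t 92.775
```

View pics/end.png

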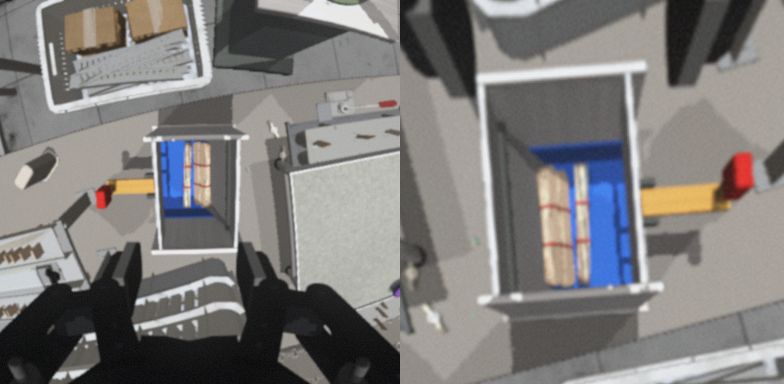

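The hopper floor hangs open, and both bundles lie in the blue tray at (555,225) and (583,222). The robot is clear, so I'm handing in.

```bash
python3 -c "
from cell import bot
print(bot.close_job())"
```

```text
the job is handed in; nothing more can be done
None
```

Job handed in: both slides are home with their clips snapped behind the ridges (judged from the wrist pictures), the two bundles present went into the hopper, and after the latch was pulled both dropped into the tray, one of them resting on its edge.

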